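# Hold the hand probe square on the white reference tile

### The arm

A 6-joint arm with a two-finger parallel gripper is mounted at the origin on a cart in front of the work surface, level with it; the furniture and walls round the work are solid. World frame = base frame: x ahead of the robot, y to its left, z up, the work surface at z = 0. Lengths are in mm, angles in rad, forces in N, time in s.
With the tool pointing down it reaches from about 300 to 775 mm from the base axis. Payload 14.6 kg.
Tool frame: the origin (TCP) lies at the very end of the fingers, on their centre line; the grasp point (between the pads) lies 19 mm behind it; z points along the fingers, y is the line along which they close (so a half turn about z gives the same grasp; the last joint's range is limited). The gripper opens to 94 mm and grips with 3 to 60 N. Pads are 16 mm wide; open, the fingers measure 119 mm over their backs; the gripper's body (75 mm by 177 mm) begins 78 mm behind the grasp point.
Start: joints at [1.109, 0.3, 1.521, -0, 1.321, -0.067], TCP at [211.539, 507.681, 205.446] pointing down, gripper open.
Joint ranges: [-3.03, 3.03], [-0.79, 2.21], [0.23, 2.52], [-1.04, 4.18], [0, 3.07], [-2.55, 2.55]. Speed limits (rad/s): [2.22, 2.22, 2.57, 3.14, 3.14, 3.14].

### API

Orientations are given as [roll, pitch, yaw] about the fixed x, y, z axes, in that order (R = Rz(yaw) Ry(pitch) Rx(roll)).
In Python, from cell import manip gives the robot as it stands.
- The arm moves only by the tool servo_tool, never from a script. Its argument "motion" is a list that holds one entry, the list of rows, each a list of 7 numbers: the shift along the world's x, y, z as a fraction of full scale, then the turn, a rotation vector about the world's x, y, z as a fraction of full scale, then the closure, from 0 (fully open) to 1 (shut). In form: [[[x, y, z, rx, ry, rz, gripper], ...]]. A call has 1 to 10 rows; each row is the pose to reach, as a shift and turn from the pose commanded when the call began, turning the shorter way round; what a row does not reach only later rows make up. Full scale, the value 1, is 0.5 m for a shift and pi rad for a turn. A row lasts 1/10 s, in which the tool goes at most 50 mm and 8.59 degrees, less where a joint would pass 70% of its speed; a pose out of reach is approached as far as the arm can. A call with a number of a shift or a turn outside -1 to 1 is refused whole. A call with a gripper value outside its range is refused whole. The fingers move at their own pace and stop on an object; "newtons" is the grip in N (left out, the last holds). Time passes only in rows, so rows that repeat a pose let the fingers close. It gives the time, the measured TCP pose, the force, the opening and the grip force at its end, in the units of the state.
- manip.read_state(): the state, without advancing time (a new reading comes with each control period).
- manip.camera(name): name is "scene" or "top"; returns a dict with "frame" (420x560x3 uint8, red, green, blue), "range_z" (420x560 float32, mm along the optical axis (not along the pixel's ray), 0 where there is no reading), "vfov" (degrees; the focal length in pixels is half the picture's height over the tangent of half this angle, whatever the lens; pixels are square), "cx", "cy" (the principal point, pixels), "k1" (the pictures are not rectified: a ray, as slopes to the right and down, at radius r is drawn at 1 + k1 r^2 times it, then the intrinsics apply), "cam_to_world" (4x4, takes a point from camera to world coordinates). Camera axes: x right, y down, z forward; pixel columns grow to the right and rows downward; lengths in mm; the calibration is good to about 2 mm. A picture is of the moment at which its call begins.
- manip.sign_off(): hands the job in; it is judged then, once.
The state is a dict: "clock": time; "joints": joint angles; "qd": joint speeds; "effort": joint torques, N m; "eef_pos": TCP position; "eef_rot": TCP orientation; "wrist_force": force on the tool from outside, world axes, zero at the start; "moment": the same for the moment, N m; "finger_gap": finger opening in mm; "finger_force": force on a finger pad.
Only numpy, scipy, OpenCV 4.12 (cv2) and the standard library are available. Lean on these libraries where they do the work, as an engineer would, in place of code of your own. Each camera call takes 0.05 s, during which the arm holds its last target. There are 200 camera calls.

### The job

Check the cordless reflectance probe against its white reference tile: swing the tile's dust cover right round to its open stop, then lift the probe out of its cradle and hold it square to the sloping tile, on the middle of the white face, pressing lightly so that its sprung nose goes about half way in. Finish while still holding it there; keep the gripper itself off the tile, and leave everything else on the desk where it is.

Things in the scene. Friction and masses are not known exactly. Their poses are not given: they have to be found in the camera images.
- tile_face (a point): centre of the white reference tile's face. The tile is a disc, 50 mm across its black holder, that stands 6 mm proud of the sloping panel of a grey wedge-shaped station (140 mm wide, 120 mm deep, 22 mm high in front, 65 mm at the back, fixed to the desk). Its z axis points squarely out of the face; the face slopes 20 degrees, looking up and towards the station's low front edge. Its x axis points up the slope, its y axis level and to the left
- cover_knob (a point): middle of the part to grip on the cover's finger post: a round black post, 12 mm across, square to the panel; this point lies 12.5 mm below the post's domed top and 17.5 mm above the cover plate's upper side. The cover is a flat pear-shaped metal plate, 4 mm thick, 58 mm wide, 3 mm above the tile; the post stands 66 mm from the pivot and carries the plate round with it
- cover_pivot (a point): the cover's pivot screw, on the cover's axis, which is square to the panel (parallel to tile_face z), at the level of the plate's upper side, 58 mm to the left of the tile's centre
- cover (a joint): angle of the dust cover, rad: 0 lies over the tile (against the closed stop); it grows as the post swings up the slope, anticlockwise seen from above the panel, to the open stop at 1.65 (a little over a quarter turn). It stays where it is left; friction 0.05 N m
- probe_grip (a point): centre of the ribbed grip on the axis of the probe, 94 mm above the nose's tip. The probe is a round grey hand tool, 124 mm long, about 170 g, standing nose down in its cradle: round grip 31 mm across from the top down to a 42 mm collar whose upper side is 42 mm below this point; the top is 29 mm above this point. z axis: along the probe, from nose to top
- nose_tip (a point): centre of the flat end of the probe's sprung nose, a steel sleeve 24 mm across, on the probe's axis; 94 mm below probe_grip with the nose out, nearer as the nose goes in
- nose (a joint): how far the nose is pushed in, m: 0 is fully out, 0.012 is the hard stop. Spring: 1.6 N at the start of the travel, 6.4 N at the stop (about 4 N half way)
- probe: the whole probe; origin at the nose's tip when the nose is out, z axis along the probe from nose to top
- tile: the reference tile in its black holder, fixed in the station, 50 mm across; origin 12 mm below tile_face, axes as tile_face
- cradle: the probe's cradle: an upright black cup fixed to the desk, 52 mm across and 58 mm high on a round foot 80 mm across; origin at the centre of its underside. The probe's collar rests on its rim, its 30 mm barrel hangs in the 34 mm bore, 46 mm deep below the collar, nose free; lift it straight up by 50 mm to clear
- vial: bystander: glass vial with screw cap, 25 mm across, 62 mm high, standing between station and cradle; origin at its foot
- battery: bystander: small round battery, 15 mm across, 50 mm high, standing; origin at its foot
- mouse: bystander: black computer mouse, 109x60x38 mm; origin at its underside
- tweezers: bystander: steel tweezers, 125x19x10 mm; origin at the underside
- spatula: bystander: steel spatula, 170x9x7 mm; origin at the underside
- brush: bystander: slim brush, 165x10x10 mm; origin at the underside
Things that resemble listed ones, but are neither listed nor needed, are in the scene too. What is shaped like the probe but yellow is not meant.

How it is judged (in metres and radians):
On the way, in this order (a step that is already met when the one before it is completed fails the run):
1. the dust cover is swung right round to its open stop (value of joint cover above 1.5 rad), for 0.2 s.
2. the probe is lifted clear of its cradle, held by the gripper (z of probe in the frame of cradle above 0.06 m and contact force between the fingers and probe above 1 N), for 0.1 s.
At the end, for the whole second after the job is handed in: For the last second the gripper holds the probe, at rest and out of its cradle, nose end on the tile: centred within 6 mm, square within 5.7 degrees (0.1 rad), nose pushed in 3 to 9 mm (tile force 1.5 to 9 N), cover open beyond 1.45 rad (value of joint cover above 1.45 rad and distance between nose_tip and tile_face below 0.006 m and angle between the z axis of probe and the z axis of tile, either way round below 0.1 rad and value of joint nose between 0.003 and 0.009 m and contact force between probe and tile between 1.5 and 9 N and contact force between the fingers and probe above 2 N and contact force between probe and cradle below 0.2 N and linear speed of probe below 0.02 m/s); the arm keeps its last pose, push and grip.
It fails at once if the tile is pressed hard (over 15 N) (contact force between probe and tile above 15 N).
It fails at once if the robot itself touches the tile (contact force between any of the fingers, the arm and tile above 0.3 N).
It fails at once if a bystander is pushed or knocked over (distance of any of vial, battery, mouse, tweezers, spatula, brush from where it was at the start of the episode above 0.03 m or angle between any of vial, battery's own z axis and vertical above 0.5 rad).
It also fails if it takes over 58 s, if anything falls off the work surface, if the arm or the gripper's body presses on something with over 40 N, if the wrist force passes 120 N, or if a joint passes its speed limit or range.

## Working session

There is one attempt and no reset: what is moved stays moved. The work goes in short steps, Python scripts to look and compute and a tool call to move; the robot and the scene stay as the last step left them, time stands still between calls to the robot, and variables do not carry over. Pictures are saved under pics/ and viewed, at most 10 in all, crops included, and the job is handed in when it is done.

Besides the shell and the picture viewer there is one more tool, called after "Emit:" as a command line: name --argument value ..., lists and objects as JSON in quotes. servo_tool: Moves the arm, as the interface text tells. Its arguments: {"type":"object","properties":{"motion":{"type":"array"},"newtons":{"type":"number"}},"required":["motion"]}

```bash
mkdir -p pics
cat > h.py <<'E'
import numpy as np, cv2
from cell import manip
def cam(n):
    c=manip.camera(n); np.savez(f'{n}.npz',**{k:np.array(v) for k,v in c.items()}); return c
def cloud(c):
    h,w=c['range_z'].shape; f=h/2/np.tan(np.radians(float(c['vfov']))/2)
    K=np.array([[f,0,float(c['cx'])],[0,f,float(c['cy'])],[0,0,1]])
    u,v=np.meshgrid(np.arange(w),np.arange(h))
    p=cv2.undistortPoints(np.stack([u,v],-1).reshape(-1,1,2).astype(float),K,np.array([float(c['k1']),0,0,0])).reshape(h,w,2)
    z=c['range_z']; P=np.dstack([p[...,0]*z,p[...,1]*z,z,np.ones_like(z)])
    W=P@np.array(c['cam_to_world']).T
    W=W[...,:3]; W[z==0]=np.nan; return W
E
python3 - <<'E'
from h import *
for n in('scene','top'):
    c=cam(n); cv2.imwrite(f'pics/{n}0.png',c['frame'][...,::-1]); print(n,c['vfov'],c['k1'],np.round(c['cam_to_world'],2))
print(manip.read_state())
E
```

```text
scene 55.36961089906631 0.013280766155249785 [[ 8.7000e-01 -1.9000e-01  4.5000e-01  1.4237e+02]
 [-4.9000e-01 -3.6000e-01  8.0000e-01 -7.8687e+02]
 [ 0.0000e+00 -9.1000e-01 -4.1000e-01  4.5290e+02]
 [ 0.0000e+00  0.0000e+00  0.0000e+00  1.0000e+00]]
top 46.05785239999326 0.018145253436693477 [[-2.00000e-02 -9.90000e-01  1.10000e-01  3.66420e+02]
 [-1.00000e+00  3.00000e-02  1.00000e-02 -8.13200e+01]
 [-2.00000e-02 -1.10000e-01 -9.90000e-01  1.49166e+03]
 [ 0.00000e+00  0.00000e+00  0.00000e+00  1.00000e+00]]
{'clock': 0.1, 'joints': array([ 1.10942084e+00,  3.00439083e-01,  1.52155047e+00, -1.03431892e-06,
        1.32070644e+00, -6.65934340e-02]), 'qd': array([-0.00227401, -0.00154471, -0.00128211, -0.0023475 ,  0.00186904,
        0.00069995]), 'effort': array([-5.88285457e-04, -5.32648408e+01, -3.53275466e+01,  7.08730705e-02,
        2.35499628e-02, -9.11484358e-05]), 'eef_pos': array([211.42125584, 507.46864564, 204.91684212]), 'eef_rot': array([-3.14049169e+00, -7.24213461e-05,  2.74681082e+00]), 'wrist_force': array([ 0.10908597, -0.0246151 , -0.39910208]), 'moment': array([-0.01706272, -0.03684452,  0.04705006]), 'finger_force': 0.0, 'finger_gap': 93.74201896092202}
```

View pics/scene0.png

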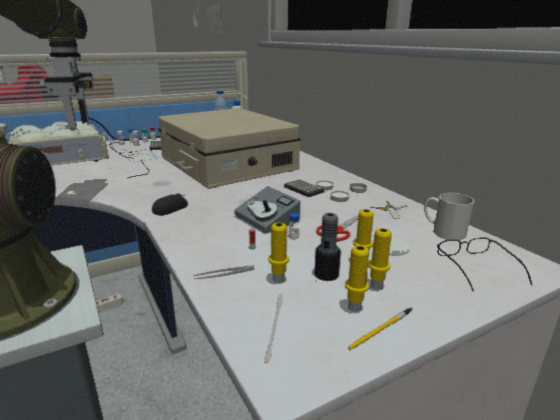

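View pics/top0.png

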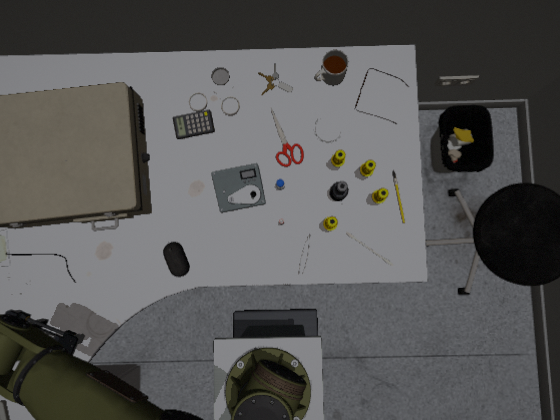

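Candidates for the probe, as pixels in the scene picture: the dark grey tool in the black cup at (328,245), and yellow look-alikes at (279,250), (365,235), (380,258) and (357,275). I choose the grey one, which is at (340,190) in the top view. The station is at scene (268,208) and top (238,188), with the black post near top (253,194).

Run:
```python
from h import *
A=np.load('scene.npz');B=np.load('top.npz')
a=cv2.resize(A['frame'][170:310,220:420],(800,560),interpolation=cv2.INTER_CUBIC)
b=cv2.resize(B['frame'][150:240,200:360],(800,450),interpolation=cv2.INTER_CUBIC)
cv2.imwrite('pics/ca.png',a[...,::-1]);cv2.imwrite('pics/cb.png',b[...,::-1])
for n,c,pts in(('s',A,[(328,216),(329,225),(328,243),(264,204),(267,208)]),('t',B,[(340,187),(340,190),(253,194),(253,195),(228,199),(238,195),(280,184)])):
    W=cloud(c)
    for u,v in pts: print(n,u,v,W[v,u].round(1),c['frame'][v,u])
```

```text
s 328 216 [ 567.5 -227.1  134.7] [83 85 87]
s 329 225 [ 564.6 -235.8  120. ] [42 41 43]
s 328 243 [ 565.1 -235.5   80.9] [19 20 20]
s 264 204 [560.7  26.5  67.1] [31 31 32]
s 267 208 [567.7  24.   55.8] [20 18 18]
t 340 187 [ 572.4 -216.7  131.5] [58 57 59]
t 340 190 [ 564.2 -216.6  129.9] [67 66 67]
t 253 194 [567.4  30.1  72.7] [12 14 14]
t 253 195 [563.7  29.7  78.4] [12 14 15]
t 228 199 [558.6 106.8  43.1] [132 133 136]
t 238 195 [569.3  76.6  46.7] [135 136 139]
t 280 184 [595.7 -48.8  66.5] [ 26  65 130]
```

View pics/ca.png

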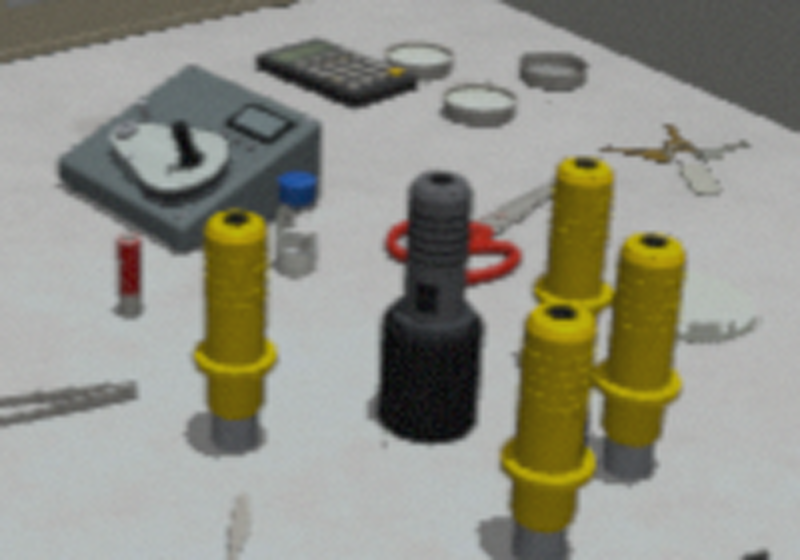

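View pics/cb.png

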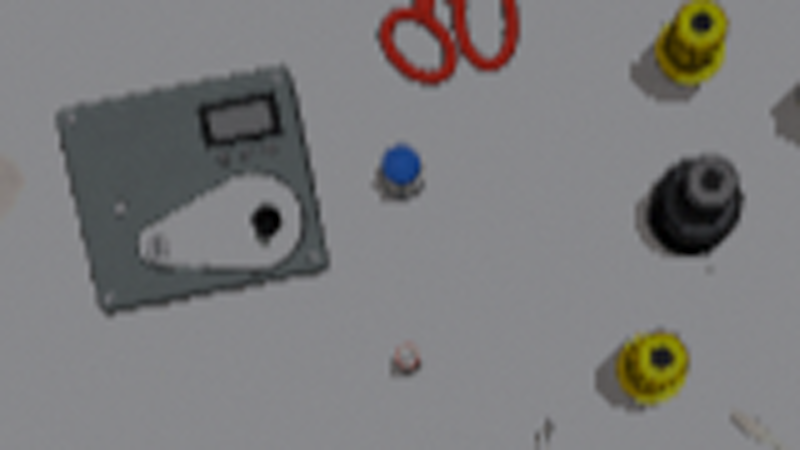

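The crops confirm the choice: the dark grey ribbed probe in its black cup is at ca (435,300) / cb (700,195). The vial's blue cap is at cb (400,165), the battery at (405,360), the post at (265,222) and the pivot screw at (155,247). Next I fit the station, post and probe.

Run:
```python
from h import *
A=np.load('scene.npz');B=np.load('top.npz')
Ws,Wt=cloud(A),cloud(B)
# desk check
for n,W in(('s',Ws),('t',Wt)):
    P=W.reshape(-1,3); P=P[~np.isnan(P[:,0])]
    d=P[(abs(P[:,0]-480)<60)&(abs(P[:,1]+100)<40)&(P[:,2]<8)];print(n,'desk z',np.median(d[:,2]))
    s=P[(P[:,0]>480)&(P[:,0]<680)&(P[:,1]>-20)&(P[:,1]<170)&(P[:,2]>12)]
    r=cv2.minAreaRect(s[:,:2].astype(np.float32));print('rect',r)
    # plane ransac
    best=None;rng=np.random.default_rng(0)
    for _ in range(500):
        q=s[rng.choice(len(s),3,False)];m=np.cross(q[1]-q[0],q[2]-q[0]);m/=np.linalg.norm(m)+1e-9
        i=abs((s-q[0])@m)<2
        if best is None or i.sum()>best.sum():best=i
    c=s[best].mean(0);m=np.linalg.svd(s[best]-c)[2][2];m*=np.sign(m[2])
    print('plane',c.round(1),m.round(3),'slope',np.degrees(np.arccos(m[2])),'yaw',np.degrees(np.arctan2(-m[1],-m[0])),best.sum())
    h=(s-c)@m
    k=s[(h>24)&(h<60)]; hk=h[(h>24)&(h<60)]; print('post',len(k),k.mean(0).round(1),np.median(k,0).round(1),hk.min(),hk.max())
    pl=s[(h>9)&(h<18)];hp=h[(h>9)&(h<18)];print('plate',len(pl),pl.mean(0).round(1),np.median(hp), 'rect',cv2.minAreaRect(pl[:,:2].astype(np.float32)))
    g=P[(abs(P[:,0]-568)<35)&(abs(P[:,1]+222)<35)]
    for lo,hi in((5,50),(62,85),(85,105),(105,125),(125,150)):
        t=g[(g[:,2]>lo)&(g[:,2]<hi)]
        if len(t)>3:
            f=lambda q:np.hypot(t[:,0]-q[0],t[:,1]-q[1])-q[2]
            from scipy.optimize import least_squares
            R={5:26,62:15.5,85:15.5,105:15.5,125:14}[lo]
            fx=least_squares(lambda q:np.hypot(t[:,0]-q[0],t[:,1]-q[1])-R,[568,-222],loss='soft_l1').x
            print(lo,hi,len(t),t.mean(0).round(1),t.max(0).round(1),'circ',fx.round(1))
    for nm,(x,y) in dict(vial=(595,-49),batt=(500,-48)).items():
        t=P[(abs(P[:,0]-x)<35)&(abs(P[:,1]-y)<30)&(P[:,2]>12)];print(nm,len(t),t.mean(0).round(1),t.max(0).round(1))
```

```text
s desk z -0.013919718840782025
rect ((590.8220825195312, 71.20864868164062), (120.8865966796875, 140.91217041015625), 10.476582527160645)
plane [592.9  72.7  43.4] [-0.344 -0.056  0.937] slope 20.378435818079378 yaw 9.184867551338973 801
post 36 [564.6  25.5  67.6] [564.7  24.8  67.5] 24.968909037161588 43.14353789588122
plate 323 [566.4  49.8  46. ] 12.671202594472469 rect ((566.932373046875, 59.029815673828125), (54.928993225097656, 102.61421203613281), 13.721388816833496)
5 50 497 [ 563.  -239.6   27.9] [ 594.2 -205.4   49.9] circ [ 575.7 -223.1]
62 85 208 [ 568.5 -232.4   71.1] [ 594.2 -205.9   84.9] circ [ 575.2 -223.6]
85 105 148 [ 568.6 -233.4   95. ] [ 587.6 -214.7  105. ] circ [ 575.7 -223.3]
105 125 153 [ 568.2 -232.7  115.3] [ 588.9 -213.   125. ] circ [ 575.6 -223.3]
125 150 135 [ 571.  -229.6  132. ] [ 587.8 -211.5  136.8] circ [ 575.2 -223.6]
vial 169 [598.6 -53.   37.7] [614.9 -33.7  63.2]
batt 100 [488.1 -56.   33.1] [496.3 -45.6  51.4]
t desk z 1.344043277482001
rect ((594.0219116210938, 76.2996597290039), (119.91410827636719, 139.72840881347656), 9.862021446228027)
plane [596.8  83.5  45.9] [-0.353 -0.053  0.934] slope 20.887960588003054 yaw 8.621647785536503 695
post 17 [567.   31.2  73.7] [566.8  30.9  77.1] 25.215419747139116 45.90046611216288
plate 375 [569.7  56.8  48.3] 13.201922191719321 rect ((568.1209716796875, 69.97259521484375), (72.47618103027344, 112.2525863647461), 27.535646438598633)
5 50 64 [ 557.4 -213.5   19. ] [ 595.3 -188.4   49.6] circ [ 575.5 -221.8]
62 85 61 [ 568.6 -214.    67. ] [ 594.9 -197.1   83.3] circ [ 574.2 -219. ]
85 105 13 [ 566.5 -216.2   93.2] [ 577.6 -205.8  103.2] circ [ 576.3 -221.8]
105 125 16 [ 566.  -215.9  115.5] [ 579.8 -206.3  124.2] circ [ 576.7 -221.5]
125 150 95 [ 575.1 -220.8  135.2] [ 589.1 -205.8  144.7] circ [ 576.2 -221.3]
vial 69 [600.  -47.9  52.6] [612.1 -35.8  69.3]
batt 25 [490.1 -48.7  47.6] [497.5 -42.4  58.5]
```

```bash
cat >> h.py <<'E'
from scipy.spatial.transform import Rotation as Ro
from scipy.optimize import least_squares
psi=np.radians(9.8)
n=np.array([-np.sin(.349)*np.cos(psi),-np.sin(.349)*np.sin(psi),np.cos(.349)])
ty=np.array([-np.sin(psi),np.cos(psi),0]); tx=np.cross(ty,n)
def Rt(z,y):  # tool rotation from z axis and closing axis
    return Ro.from_matrix(np.c_[np.cross(y,z),y,z])
def delta(tcp,R):
    s=manip.read_state(); R0=Ro.from_euler('xyz',s['eef_rot'])
    d=(np.array(tcp)-s['eef_pos'])/500; r=(R*R0.inv()).as_rotvec()/np.pi
    print('t',round(s['clock'],2),'j',s['joints'].round(2),'d',d.round(4),'r',r.round(4))
E
python3 - <<'E'
from h import *
for f in('scene.npz','top.npz'):
    W=cloud(np.load(f)).reshape(-1,3)
    c0=np.array([592.9,72.7,43.4]); h=(W-c0)@n
    a=np.stack([(W-c0)@tx,(W-c0)@ty],1)
    near=np.hypot(*(W-np.array([566,27,67]))[:,:2].T)<25
    k=near&(h>17)&(h<42)
    p=least_squares(lambda q:np.hypot(a[k,0]-q[0],a[k,1]-q[1])-6,[-20,-40],loss='soft_l1',f_scale=1).x
    print(f,k.sum(),p, 'plate-top point',c0+p[0]*tx+p[1]*ty+13*n)
    m=(h>9.5)&(h<17)&(abs(a[:,0])<60)&(abs(a[:,1])<80)
    print('plate ext',a[m].min(0),a[m].max(0),np.median(h[m]))
print('normal',n,tx,ty)
q=np.array([567,28.5,0]);
E
```

```text
scene.npz 48 [-23.77814114 -38.61486244] plate-top point [573.07340412  30.0886738   47.48516498]
plate ext [-53.04624793 -60.66656173] [ 5.07380283 43.53774727] 12.538012507833063
top.npz 29 [-23.06559937 -36.37943137] plate-top point [573.35272813  32.40545519  47.72882453]
plate ext [-50.49620994 -56.04462156] [44.72662753 61.71088099] 13.185622940226713
normal [-0.33696837 -0.05820454  0.93971514] [0.92600272 0.15994844 0.34195826] [-0.1702095  0.9854079  0.       ]
```

Run:
```python
from h import *
F=np.array([573.2,31,47.5]); R=Rt(-n,ty)
for h in(110,5.5): delta(F+h*n,R)
```

```text
t 0.1 j [ 1.11  0.3   1.52 -0.    1.32 -0.07] d [ 0.6494 -0.9657 -0.1081] r [-0.0122 -0.1119  0.1783]
t 0.1 j [ 1.11  0.3   1.52 -0.    1.32 -0.07] d [ 0.7199 -0.9536 -0.3045] r [-0.0122 -0.1119  0.1783]
```

Emit:
servo_tool --motion '[[[0.1,-0.2,0.02,-0.002,-0.02,0.03,0],[0.2,-0.4,0.02,-0.004,-0.04,0.06,0],[0.3,-0.6,0.02,-0.006,-0.06,0.09,0],[0.4,-0.75,0.0,-0.008,-0.08,0.12,0.2],[0.5,-0.85,-0.04,-0.01,-0.1,0.15,0.3],[0.58,-0.93,-0.08,-0.0122,-0.1119,0.1783,0.3],[0.6494,-0.9657,-0.1081,-0.0122,-0.1119,0.1783,0.3],[0.6494,-0.9657,-0.1081,-0.0122,-0.1119,0.1783,0.3],[0.6494,-0.9657,-0.1081,-0.0122,-0.1119,0.1783,0.3],[0.6494,-0.9657,-0.1081,-0.0122,-0.1119,0.1783,0.3]]]' --newtons 8

```text
clock: 1.1
eef_pos: [481.3, 92.6, 166.4]
eef_rot: [3.14, 0.35, -2.971]
wrist_force: [0.2, 1.3, -0.3]
finger_gap: 66.0
finger_force: 0.0
```

Run:
```python
from h import *
F=np.array([573.2,31,47.5]); R=Rt(-n,ty)
for h in(110,50,5.5): delta(F+h*n,R)
```

```text
t 1.1 j [ 0.1   0.02  1.99  0.03  0.79 -1.66] d [ 0.1096 -0.1359 -0.0311] r [-0.0004  0.0002  0.    ]
t 1.1 j [ 0.1   0.02  1.99  0.03  0.79 -1.66] d [ 0.15   -0.1289 -0.1438] r [-0.0004  0.0002  0.    ]
t 1.1 j [ 0.1   0.02  1.99  0.03  0.79 -1.66] d [ 0.18   -0.1238 -0.2275] r [-0.0004  0.0002  0.    ]
```

Emit:
servo_tool --motion '[[[0.05,-0.07,-0.02,0,0,0,0.4],[0.1096,-0.1359,-0.0311,0,0,0,0.4],[0.1096,-0.1359,-0.0311,0,0,0,0.4],[0.1096,-0.1359,-0.0311,0,0,0,0.4],[0.1096,-0.1359,-0.0311,0,0,0,0.4]]]'

```text
clock: 1.6
eef_pos: [534.7, 27.3, 151.0]
eef_rot: [3.14, 0.349, -2.97]
wrist_force: [0.1, 0.4, 0.1]
finger_gap: 56.3
finger_force: 0.0
```

Run:
```python
from h import *
F=np.array([573.2,31,47.5]); R=Rt(-n,ty)
for h in(110,50,5.5): delta(F+h*n,R)
```

```text
t 1.6 j [-0.06  0.14  1.89  0.11  0.77 -1.87] d [ 0.0029 -0.0055 -0.0002] r [-0.0004 -0.0002 -0.0003]
t 1.6 j [-0.06  0.14  1.89  0.11  0.77 -1.87] d [ 0.0433  0.0015 -0.113 ] r [-0.0004 -0.0002 -0.0003]
t 1.6 j [-0.06  0.14  1.89  0.11  0.77 -1.87] d [ 0.0733  0.0067 -0.1966] r [-0.0004 -0.0002 -0.0003]
```

Emit:
servo_tool --motion '[[[0.03,0.001,-0.08,0,0,0,0.5],[0.0433,0.0015,-0.113,0,0,0,0.5],[0.055,0.003,-0.145,0,0,0,0.5],[0.065,0.005,-0.175,0,0,0,0.5],[0.0733,0.0067,-0.1966,0,0,0,0.5],[0.0733,0.0067,-0.1966,0,0,0,0.5],[0.0733,0.0067,-0.1966,0,0,0,0.5]]]'

```text
clock: 2.3
eef_pos: [571.9, 30.5, 53.3]
eef_rot: [3.141, 0.349, -2.97]
wrist_force: [-0.7, 0.1, 0.4]
finger_gap: 47.1
finger_force: 0.0
```

Run:
```python
from h import *
c=cam('scene'); cv2.imwrite('pics/d1.png',cv2.resize(c['frame'][130:270,200:360],(640,560),interpolation=cv2.INTER_CUBIC)[...,::-1])
F=np.array([573.2,31,47.5]); delta(F+5.5*n,Rt(-n,ty))
```

```text
t 2.35 j [-0.05  0.37  1.87  0.14  0.57 -1.89] d [-0.0013  0.0007 -0.0018] r [-0.0003  0.0002 -0.0002]
```

View pics/d1.png

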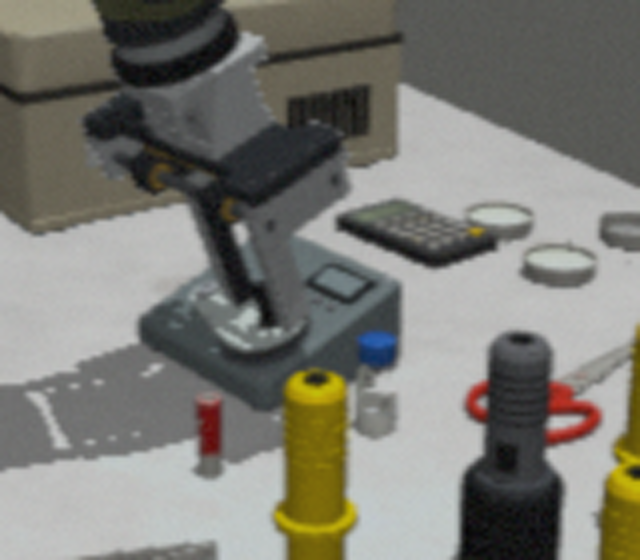

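The picture shows the fingers straddling the black post just above the plate, at crop (265,300). Closing now.

Emit:
servo_tool --motion '[[[0,0,0,0,0,0,1],[0,0,0,0,0,0,1],[0,0,0,0,0,0,1],[0,0,0,0,0,0,1],[0,0,0,0,0,0,1]]]' --newtons 8

```text
clock: 2.85
eef_pos: [571.7, 30.4, 52.7]
eef_rot: [3.14, 0.349, -2.971]
wrist_force: [-0.8, 5.9, -0.2]
finger_gap: 12.3
finger_force: 6.6
```

Run:
```python
from h import *
s=manip.read_state(); print(s['eef_pos'],s['finger_gap'],s['wrist_force'])
e=s['eef_pos']
for a in np.r_[.15:1.66:.15,1.67]:
    d=66*(np.sin(a)*tx+(1-np.cos(a))*ty); print(round(a,2),(d/500).round(4))
```

```text
[571.71868571  30.3644674   52.70798454] 12.262211401800867 [-0.81892762  5.85995672 -0.15251814]
0.15 [0.018  0.0046 0.0067]
0.3 [0.0351 0.012  0.0133]
0.45 [0.0509 0.0221 0.0196]
0.6 [0.0651 0.0346 0.0255]
0.75 [0.0773 0.0493 0.0308]
0.9 [0.0872 0.0658 0.0354]
1.05 [0.0947 0.0837 0.0392]
1.2 [0.0996 0.1026 0.0421]
1.35 [0.1017 0.1222 0.044 ]
1.5 [0.101  0.1419 0.045 ]
1.65 [0.0976 0.1614 0.045 ]
1.67 [0.0969 0.164  0.0449]
```

Emit:
servo_tool --motion '[[[0,0.003,0,0,0,0,1],[0.009,0.005,0.0033,0,0,0,1],[0.018,0.0076,0.0067,0,0,0,1],[0.0351,0.015,0.0133,0,0,0,1],[0.0509,0.0251,0.0196,0,0,0,1]]]'

```text
clock: 3.35
eef_pos: [597.9, 42.5, 62.9]
eef_rot: [3.141, 0.349, -2.971]
wrist_force: [-2.2, -2.1, 1.3]
finger_gap: 11.9
finger_force: 8.0
```

Run:
```python
from h import *
s=manip.read_state(); print(s['wrist_force'],s['eef_pos'],s['finger_force'])
```

```text
[-2.17970654 -2.14281558  1.33392991] [597.89346314  42.54038838  62.85574447] 7.994813301652357
```

Tracking well; I continue, as shifts relative to the current commanded point (0.45 rad).

Emit:
servo_tool --motion '[[[0.0142,0.0125,0.0059,0,0,0,1],[0.0264,0.0272,0.0112,0,0,0,1],[0.0363,0.0437,0.0158,0,0,0,1],[0.0438,0.0616,0.0196,0,0,0,1],[0.0487,0.0805,0.0225,0,0,0,1],[0.0508,0.1001,0.0244,0,0,0,1],[0.0501,0.1198,0.0254,0,0,0,1],[0.048,0.133,0.0254,0,0,0,1],[0.0467,0.1393,0.0254,0,0,0,1],[0.0467,0.1393,0.0254,0,0,0,1]]]'

```text
clock: 4.35
eef_pos: [621.6, 112.1, 76.0]
eef_rot: [-3.141, 0.351, -2.97]
wrist_force: [3.5, -11.9, 4.5]
finger_gap: 11.7
finger_force: 8.2
```

Emit:
servo_tool --motion '[[[0,0,0,0,0,0,1],[0,0,0,0,0,0,1],[0,0,0,0,0,0,1]]]'

```text
clock: 4.65
eef_pos: [621.6, 112.0, 76.0]
eef_rot: [-3.142, 0.351, -2.97]
wrist_force: [4.2, -8.6, 4.1]
finger_gap: 11.9
finger_force: 8.1
```

Run:
```python
from h import *
s=manip.read_state(); print(s['wrist_force'],s['eef_pos'],s['finger_force'],s['joints'])
c=cam('scene'); cv2.imwrite('pics/d2.png',cv2.resize(c['frame'][130:270,200:360],(640,560),interpolation=cv2.INTER_CUBIC)[...,::-1])
print((np.array([-50*n[0],-50*n[1],50*n[2]])/500), n*80/500)
```

```text
[ 4.1737708  -8.58792756  4.06614344] [621.6381369  111.95666397  76.00950136] 8.1250492631807 [ 0.1114267   0.44219394  1.69448505  0.03361308  0.65473964 -1.65350812]
[0.03369684 0.00582045 0.09397151] [-0.05391494 -0.00931273  0.15035442]
```

View pics/d2.png

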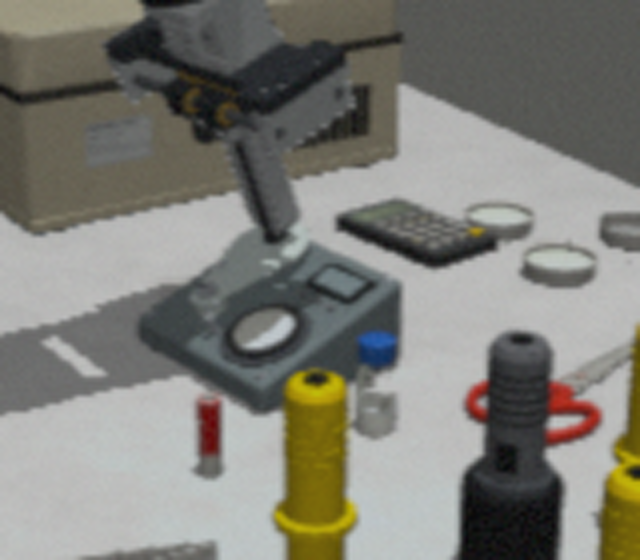

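The cover lies clear of the tile, up the slope, and the white face at crop (265,327) is exposed. Now I release the post and withdraw along the normal.

Emit:
servo_tool --motion '[[[0,-0.002,0,0,0,0,0.6],[0,-0.002,0,0,0,0,0.6],[0,-0.002,0,0,0,0,0.6],[0,-0.002,0,0,0,0,0.6],[-0.0135,-0.0043,0.0376,0,0,0,0.6],[-0.0337,-0.0078,0.094,0,0,0,0.5],[-0.06,-0.05,0.17,0,0,0,0.4],[-0.06,-0.12,0.24,0,0.04,0,0.4],[-0.06,-0.2,0.28,0,0.08,0,0.4]]]'

```text
clock: 5.6
eef_pos: [590.0, 14.2, 217.6]
eef_rot: [3.098, 0.105, -2.978]
wrist_force: [0.7, 1.2, -0.8]
finger_gap: 56.5
finger_force: 0.0
```

Run:
```python
from h import *
c=cam('scene'); t=cam('top')
c0=np.array([592.9,72.7,43.4])
for nm,k in(('s',c),('t',t)):
    W=cloud(k); h=(W-c0)@n; a=np.dstack([(W-c0)@tx,(W-c0)@ty]); F=k['frame'].astype(int)
    near=np.hypot(a[...,0]+24,a[...,1]+31)<32
    br=F.sum(-1)
    v=np.unique(br[near]); m=near&(br>0.8*np.percentile(br[near],97))
    p=a[m]; print(nm,m.sum(),'white mean',p.mean(0),'h',np.median(h[m]),'minCirc',cv2.minEnclosingCircle(p.astype(np.float32)))
    dk=near&(br<0.35*np.percentile(br[near],97))
    q=a[dk]; print(' dark',dk.sum(),q.mean(0), cv2.minEnclosingCircle(q.astype(np.float32)),np.median(h[dk]))
R=Rt(np.array([0,0,-1.]),ty)
P=np.array([575.6,-222.7,106-19])
for z in(105,0):delta(P+[0,0,z],R)
```

```text
s 101 white mean [-26.47035372 -30.87623831] h 5.704632134001123 minCirc ((-19.25975227355957, -32.46941375732422), 25.847488403320312)
 dark 272 [-29.87846558 -49.01553584] ((-26.638084411621094, -33.566429138183594), 30.305017471313477) 460.43620933128045
t 71 white mean [-19.69653592 -30.24873953] h 6.525855824511305 minCirc ((-22.335704803466797, -29.505617141723633), 17.400182723999023)
 dark 69 [-13.92594218 -35.22102817] ((-20.852005004882812, -29.89919090270996), 29.20000648498535) 5.548823885390008
t 5.7 j [-0.07  0.33  1.46  0.07  1.26 -1.82] d [-0.0333 -0.4658 -0.0522] r [-0.0187  0.0309  0.0034]
t 5.7 j [-0.07  0.33  1.46  0.07  1.26 -1.82] d [-0.0333 -0.4658 -0.2622] r [-0.0187  0.0309  0.0034]
```

Emit:
servo_tool --motion '[[[-0.01,-0.1,0,0,0.01,0,0.3],[-0.02,-0.2,0,-0.01,0.02,0,0.25],[-0.03,-0.3,-0.01,-0.0187,0.0309,0.0034,0.25],[-0.0333,-0.4,-0.03,-0.0187,0.0309,0.0034,0.25],[-0.0333,-0.4658,-0.0522,-0.0187,0.0309,0.0034,0.25],[-0.0333,-0.4658,-0.0522,-0.0187,0.0309,0.0034,0.25],[-0.0333,-0.4658,-0.0522,-0.0187,0.0309,0.0034,0.25],[-0.0333,-0.4658,-0.0522,-0.0187,0.0309,0.0034,0.25],[-0.0333,-0.4658,-0.0522,-0.0187,0.0309,0.0034,0.25]]]'

```text
clock: 6.6
eef_pos: [574.6, -217.8, 188.6]
eef_rot: [3.141, 0.001, -2.966]
wrist_force: [0.6, -0.9, -0.4]
finger_gap: 70.9
finger_force: 0.0
```

Run:
```python
from h import *
c=cam('scene'); t=cam('top')
c0=np.array([592.9,72.7,43.4])
for nm,k in(('s',c),('t',t)):
    W=cloud(k); h=(W-c0)@n; a=np.dstack([(W-c0)@tx,(W-c0)@ty]); F=k['frame'].astype(int)
    near=(np.hypot(a[...,0]+24,a[...,1]+31)<32)&(abs(h)<12)
    br=F.sum(-1); m=near&(br>0.75*np.percentile(br[near],95))
    p=a[m]; print(nm,near.sum(),m.sum(),'white mean',p.mean(0),p.min(0),p.max(0),'h',np.median(h[m]))
    dk=near&(br<0.3*np.percentile(br[near],95)); q=a[dk]; print(' dark',dk.sum(),q.mean(0),q.min(0),q.max(0))
R=Rt(np.array([0,0,-1.]),ty)
P=np.array([575.6,-222.7,106-19])
for z in(105,0):delta(P+[0,0,z],R)
T=c0-24*tx-31*ty+6*n;print('tile',T)
a=1.65; 
for e in (np.array([571.7,31.4,52.7])-5.5*n,np.array([621.6,112,76])-5.5*n): print('post plate pts',[(e-c0)@v for v in(tx,ty,n)])
```

```text
s 286 102 white mean [-27.42295477 -30.0222118 ] [-45.63380137 -48.99693085] [-8.82672672 -9.85261112] h 5.571185919302035
 dark 38 [-36.83170787 -45.05657498] [-52.77220684 -56.69974968] [ -5.11688579 -19.81833244]
t 345 120 white mean [-25.60083188 -28.60876055] [-44.79320443 -46.44241976] [ -6.87002099 -11.10260537] h 6.491932524887538
 dark 68 [-25.6550311  -27.43917813] [-51.70906703 -53.22421104] [-1.01689178 -2.56244737]
t 6.7 j [-0.42  0.46  1.35  0.    1.34 -2.17] d [ 0.0022 -0.0093  0.0069] r [-0.0002  0.0004 -0.0015]
t 6.7 j [-0.42  0.46  1.35  0.    1.34 -2.17] d [ 0.0022 -0.0093 -0.2031] r [-0.0002  0.0004 -0.0015]
tile [573.9306189   37.96436523  40.83129252]
post plate pts [np.float64(-23.05691657637015), np.float64(-37.08890482504826), np.float64(12.786928032581587)]
post plate pts [np.float64(44.01009134428967), np.float64(33.84151778433602), np.float64(13.176282657952816)]
```

Emit:
servo_tool --motion '[[[0.0022,-0.0093,-0.05,0,0,0,0.25],[0.0022,-0.0093,-0.1,0,0,0,0.25],[0.0022,-0.0093,-0.15,0,0,0,0.25],[0.0022,-0.0093,-0.19,0,0,0,0.25],[0.0022,-0.0093,-0.2031,0,0,0,0.25],[0.0022,-0.0093,-0.2031,0,0,0,0.3],[0.0022,-0.0093,-0.2031,0,0,0,0.4]]]'

```text
clock: 7.4
eef_pos: [575.8, -223.7, 87.8]
eef_rot: [-3.141, 0.002, -2.967]
wrist_force: [-0.2, -0.5, 0.1]
finger_gap: 61.1
finger_force: 0.0
```

Run:
```python
from h import *
c=cam('scene'); cv2.imwrite('pics/d3.png',cv2.resize(c['frame'][150:300,250:410],(640,600),interpolation=cv2.INTER_CUBIC)[...,::-1])
delta([575.6,-222.7,87],Rt(np.array([0,0,-1.]),ty))
```

```text
t 7.45 j [-0.43  0.56  1.44  0.    1.14 -2.18] d [-0.0006  0.0022 -0.002 ] r [-0.      0.0007 -0.0011]
```

View pics/d3.png

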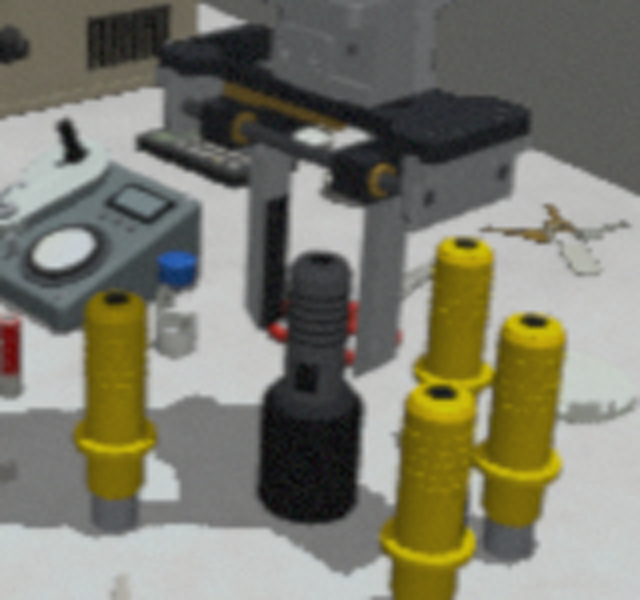

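The fingers straddle the probe's grip, with tips at crop (268,325) and (375,370). Before closing, I check the centring across the pads with depth.

Run:
```python
from h import *
s=manip.read_state(); e=s['eef_pos']; hx=np.array([np.cos(psi),np.sin(psi),0])
for f in('scene.npz',):
    W=cloud(np.load(f)).reshape(-1,3); W=W[~np.isnan(W[:,0])]
    d=W-e; a=np.c_[d@hx,d@ty,d[:,2]]
    m=(abs(a[:,0])<40)&(abs(a[:,1])<65)
    a=a[m]
    for lo,hi in((-18,-5),(2,12),(12,22),(22,32),(32,42),(55,75)):
        b=a[(a[:,2]>lo)&(a[:,2]<hi)]
        for nm,k in(('rightF',b[b[:,1]<-24]),('probe',b[abs(b[:,1])<22]),('leftF',b[b[:,1]>24])):
            if len(k)>4:
                o=''
                if nm=='probe': o=least_squares(lambda q:np.hypot(k[:,0]-q[0],k[:,1]-q[1])-(21 if hi<0 else 15.5),[0,0],loss='soft_l1').x.round(1)
                print(lo,hi,nm,len(k),k.min(0).round(1),k.max(0).round(1),np.median(k,0).round(1),o)
```

```text
-18 -5 probe 93 [-17.2 -15.7 -17.6] [ 8.2 12.3 -5. ] [-11.3 -11.  -11.1] [4.  4.9]
2 12 rightF 29 [-10.9 -43.2   3. ] [  6.3 -29.8  11.8] [ -9.4 -40.1   9.2] 
2 12 probe 71 [-16.7 -16.1   2.2] [10.5  6.4 12. ] [-10.8 -11.    7.5] [-0.1  0.7]
2 12 leftF 41 [-11.6  28.8   2.2] [ 7.8 41.1 11.9] [-5.1 30.7  7.1] 
12 22 rightF 49 [-11.  -44.3  12. ] [  8.6 -33.1  22. ] [ -5.1 -42.4  16.8] 
12 22 probe 76 [-17.4 -16.   12. ] [ 9.   8.8 22. ] [-10.2 -10.5  16.9] [-0.3  0.5]
12 22 leftF 43 [-11.3  28.4  12.2] [ 8.  39.5 21.5] [-7.8 31.2 16.6] 
22 32 rightF 53 [-12.2 -45.5  22.2] [  8.8 -30.8  31.8] [ -7.9 -42.5  26.9] 
22 32 probe 72 [-17.1 -16.6  22.4] [ 6.6 10.  31.9] [-11.8  -9.1  27.3] [-0.1  0.6]
22 32 leftF 46 [-12.   28.4  22.1] [ 5.9 41.1 32. ] [-7.4 30.9 27.1] 
32 42 rightF 54 [-11.5 -44.5  32.2] [  9.1 -30.6  42. ] [ -6.4 -42.4  37.2] 
32 42 probe 76 [-16.2 -16.2  32.4] [12.4 12.7 41.9] [-10.9 -10.   36.2] [-0.   0.7]
32 42 leftF 52 [-12.1  28.3  32.1] [ 8.4 42.  41.9] [-7.5 30.9 37.4] 
55 75 rightF 108 [-11.4 -45.   55.5] [  8.8 -30.   75. ] [ -7.4 -42.4  64.7] 
55 75 leftF 99 [-11.8  28.2  55.2] [ 7.5 42.9 74.8] [-6.6 31.7 65.7]
```

Emit:
servo_tool --motion '[[[0.002,0.0034,-0.0016,0,0,0,0.4],[0.002,0.0034,-0.0016,0,0,0,1],[0.002,0.0034,-0.0016,0,0,0,1],[0.002,0.0034,-0.0016,0,0,0,1],[0.002,0.0034,-0.0016,0,0,0,1],[0.002,0.0034,-0.0016,0,0,0,1],[0.002,0.0034,-0.0016,0,0,0,1]]]' --newtons 25

```text
clock: 8.15
eef_pos: [576.3, -222.1, 85.9]
eef_rot: [3.141, 0.001, -2.967]
wrist_force: [0.3, -0.5, 1.0]
finger_gap: 30.4
finger_force: 25.0
```

Run:
```python
from h import *
s=manip.read_state(); print(s['wrist_force'],s['eef_pos'],s['finger_force'],s['finger_gap'])
```

```text
[ 0.27165313 -0.49828173  1.00035923] [ 576.33435081 -222.10991166   85.9074592 ] 24.991494251306108 30.35152882074041
```

Gripped (gap 30.4 mm, low side force). Now I lift straight up.

Emit:
servo_tool --motion '[[[0,0,0.03,0,0,0,1],[0,0,0.08,0,0,0,1],[0,0,0.13,0,0,0,1],[0,0,0.18,0,0,0,1],[0,0,0.24,0,0,0,1],[0,0,0.28,0,0,0,1],[0,0,0.28,0,0,0,1],[0,0,0.28,0,0,0,1]]]'

```text
clock: 8.95
eef_pos: [576.1, -221.8, 225.5]
eef_rot: [3.141, 0.0, -2.967]
wrist_force: [0.4, 0.4, -2.1]
finger_gap: 30.5
finger_force: 25.0
```

Run:
```python
from h import *
s=manip.read_state(); e=s['eef_pos']; hx=np.array([np.cos(psi),np.sin(psi),0]); print(s['wrist_force'],e,s['finger_gap'])
k=cam('scene');W=cloud(k).reshape(-1,3); W=W[~np.isnan(W[:,0])]
d=W-e; a=np.c_[d@hx,d@ty,d[:,2]]; a=a[(abs(a[:,0])<40)&(abs(a[:,1])<30)&(a[:,2]>-90)&(a[:,2]<60)]
print('zmin',np.sort(a[:,2])[:10].round(1))
for lo,hi,r in((-74,-66,12),(-62,-50,15),(-50,-40,15),(-38,-30,15),(-20,-8,15.5),(-8,-1,15.5)):
    b=a[(a[:,2]>lo)&(a[:,2]<hi)]
    print(lo,hi,len(b),least_squares(lambda q:np.hypot(b[:,0]-q[0],b[:,1]-q[1])-r,[0,0],loss='soft_l1').x.round(1))
c0=np.array([592.9,72.7,43.4]); T=c0-23.5*tx-29.2*ty+6*n; print('tile',T)
R=Rt(-n,ty)
for up in (60,15,0):  # nose out tip height above face; tip is 75 mm below TCP
    delta(T+(75+up)*n,R)
```

```text
[ 0.4011684   0.38880245 -2.1160813 ] [ 576.06317669 -221.82494949  225.49285056] 30.45616569489522
zmin [-73.6 -73.6 -73.5 -73.1 -72.9 -72.8 -72.8 -72.8 -72.6 -72.4]
-74 -66 46 [-0.7 -0.2]
-62 -50 66 [1.6 0.9]
-50 -40 79 [-1.  -0.3]
-38 -30 60 [-0.8 -0.3]
-20 -8 109 [-1.  -0.3]
-8 -1 56 [-1.3 -0.9]
tile [574.08724316  39.81807367  41.00227165]
t 9.0 j [-0.43  0.44  1.29  0.    1.42 -2.17] d [-0.0945  0.5074 -0.1136] r [ 0.0186 -0.1098 -0.0012]
t 9.0 j [-0.43  0.44  1.29  0.    1.42 -2.17] d [-0.0642  0.5126 -0.1981] r [ 0.0186 -0.1098 -0.0012]
t 9.0 j [-0.43  0.44  1.29  0.    1.42 -2.17] d [-0.054   0.5144 -0.2263] r [ 0.0186 -0.1098 -0.0012]
```

Emit:
servo_tool --motion '[[[-0.01,0.08,0,0.003,-0.02,0,1],[-0.03,0.17,0,0.006,-0.04,0,1],[-0.05,0.26,0,0.009,-0.06,0,1],[-0.07,0.35,-0.02,0.013,-0.08,0,1],[-0.085,0.44,-0.06,0.0186,-0.1,-0.0012,1],[-0.0945,0.5074,-0.1,0.0186,-0.1098,-0.0012,1],[-0.0945,0.5074,-0.1136,0.0186,-0.1098,-0.0012,1],[-0.0945,0.5074,-0.1136,0.0186,-0.1098,-0.0012,1],[-0.0945,0.5074,-0.1136,0.0186,-0.1098,-0.0012,1],[-0.0945,0.5074,-0.1136,0.0186,-0.1098,-0.0012,1]]]'

```text
clock: 10.0
eef_pos: [529.6, 30.8, 169.4]
eef_rot: [-3.14, 0.351, -2.972]
wrist_force: [-0.1, -0.9, -2.2]
finger_gap: 30.5
finger_force: 25.0
```

```bash
cat > m.py <<'E'
from h import *
s=manip.read_state(); e=s['eef_pos']; print(s['wrist_force'],e,s['finger_gap'])
c0=np.array([592.9,72.7,43.4]); T=c0-23.5*tx-29.2*ty+6*n
print('tcp in tile frame',[round((e-T)@v,1) for v in(tx,ty,n)])
for nm in('scene','top'):
    k=cam(nm); W=cloud(k); d=W-T; a=np.dstack([d@tx,d@ty,d@n]); br=k['frame'].astype(int).sum(-1)
    ht=(e-T)@n
    for lo,hi,r in((-73,-66,12),(-62,-48,15),(-38,-27,15.5),(-18,-2,15.5)):
        b=a[(a[...,2]-ht>lo)&(a[...,2]-ht<hi)&(np.hypot(a[...,0],a[...,1])<28)]
        if len(b)>15: print(nm,lo,len(b),least_squares(lambda q:np.hypot(b[:,0]-q[0],b[:,1]-q[1])-r,[0,0],loss='soft_l1').x.round(1),'min h',b[:,2].min().round(1))
    near=(np.hypot(a[...,0],a[...,1])<32)&(abs(a[...,2])<5); m=near&(br>.72*np.percentile(br[near],95))
    p=a[m]; print(nm,'white',m.sum(),'min',p.min(0).round(1),'max',p.max(0).round(1),'h',np.median(p[:,2]).round(1))
    q=near&(br<.3*np.percentile(br[near],95)); q=a[q]; print(' dark',len(q),q.min(0).round(1),q.max(0).round(1))
R=Rt(-n,ty)
for up in (15,5,0,-6): delta(T+(75+up)*n,R)
E
python3 m.py; python3 -c "
import cv2,numpy as np
c=np.load('scene.npz');cv2.imwrite('pics/d4.png',cv2.resize(c['frame'][130:270,200:360],(640,560),interpolation=cv2.INTER_CUBIC)[...,::-1])"
```

```text
[-0.09251028 -0.88319882 -2.18807034] [529.55440236  30.76705952 169.39669095] 30.48655803805254
tcp in tile frame [np.float64(1.2), np.float64(-1.3), np.float64(136.2)]
scene -73 24 [ 1.1 -1.9] min h 63.5
scene -62 45 [1.5 0.2] min h 74.4
scene -38 32 [ 0.3 -1.8] min h 98.4
scene -18 77 [-0.4 -1.7] min h 118.3
scene white 95 min [-19.5 -21.6  -3.4] max [13.5 21.2  2. ] h -0.2
 dark 45 [-30.6 -27.2  -4.9] [17.3 19.6  1.2]
top white 62 min [-10.5 -16.8  -4.4] max [16.7 19.7  4.9] h 0.1
 dark 46 [-14.2 -25.7  -4.9] [23.3 26.8  4.2]
t 10.1 j [-0.05  0.1   1.89  0.1   0.81 -1.85] d [ 0.0287  0.0073 -0.0875] r [0.0002 0.0006 0.0005]
t 10.1 j [-0.05  0.1   1.89  0.1   0.81 -1.85] d [ 0.0354  0.0085 -0.1063] r [0.0002 0.0006 0.0005]
t 10.1 j [-0.05  0.1   1.89  0.1   0.81 -1.85] d [ 0.0388  0.0091 -0.1157] r [0.0002 0.0006 0.0005]
t 10.1 j [-0.05  0.1   1.89  0.1   0.81 -1.85] d [ 0.0429  0.0098 -0.127 ] r [0.0002 0.0006 0.0005]
```

View pics/d4.png

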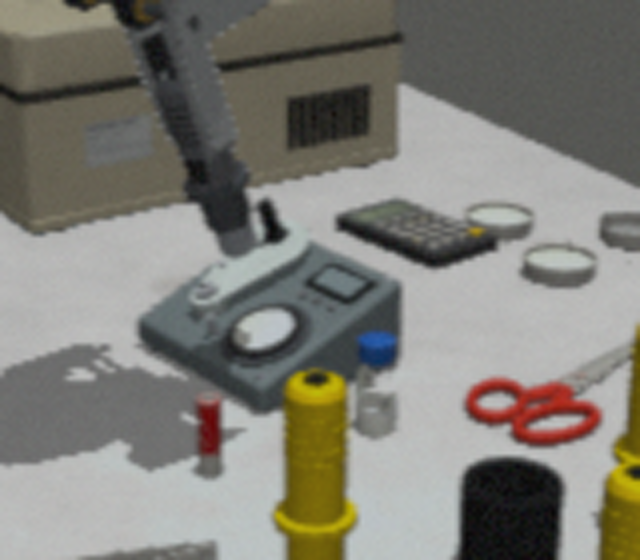

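The probe is held tilted above the tile. The disc is fully visible at crop (267,329), i.e. scene (266.7,212.2). I refine its centre by ray-plane intersection of its contour.

```bash
cat > el.py <<'E'
from h import *
c0=np.array([592.9,72.7,43.4]); T=c0-23.5*tx-29.2*ty+6*n
def ray(c,uv):
    f=210/np.tan(np.radians(float(c['vfov']))/2);K=np.array([[f,0,float(c['cx'])],[0,f,float(c['cy'])],[0,0,1]])
    p=cv2.undistortPoints(np.array(uv,float).reshape(-1,1,2),K,np.array([float(c['k1']),0,0,0])).reshape(-1,2)
    M=np.array(c['cam_to_world']);d=np.c_[p,np.ones(len(p))]@M[:3,:3].T;o=M[:3,3]
    t=((T-o)@n)/(d@n); X=o+t[:,None]*d-T; return np.c_[X@tx,X@ty]
for nm,(u0,u1,v0,v1) in(('scene',(250,284,200,224)),('top',(225,270,180,215))):
    c=np.load(nm+'.npz'); g=cv2.cvtColor(c['frame'],cv2.COLOR_RGB2GRAY)
    # edge search: rectified map of the tile plane
    gx,gy=np.meshgrid(np.arange(-40,40.5,.5),np.arange(-40,40.5,.5))
    uu,vv=np.meshgrid(np.arange(u0-15,u1+15),np.arange(v0-15,v1+15)); P=ray(c,np.c_[uu.ravel(),vv.ravel()])
    from scipy.interpolate import griddata
    I=griddata(P,g[vv,uu].ravel(),(gx,gy),fill_value=0)
    # template: white r<21, black ring 21..25 ; search centre and r
    best=[]
    for cx in np.arange(-8,8.1,.5):
        for cy in np.arange(-8,8.1,.5):
            r=np.hypot(gx-cx,gy-cy); w=I[(r<17)]; b=I[(r>21)&(r<25)]
            best.append(((w.mean()-b.mean())/(b.std()+w.std()+5),cx,cy))
    best.sort(reverse=True); print(nm,[tuple(np.round(x,2)) for x in best[:4]])
    prof=[I[abs(np.hypot(gx-best[0][1],gy-best[0][2])-r)<.6].mean().round() for r in range(0,34,2)]; print(prof)
E
python3 el.py
```

```text
scene [(np.float64(2.67), np.float64(-2.5), np.float64(-1.5)), (np.float64(2.67), np.float64(-3.0), np.float64(-1.5)), (np.float64(2.66), np.float64(-2.5), np.float64(-1.0)), (np.float64(2.66), np.float64(-3.0), np.float64(-1.0))]
[np.float64(192.0), np.float64(192.0), np.float64(192.0), np.float64(192.0), np.float64(191.0), np.float64(190.0), np.float64(186.0), np.float64(180.0), np.float64(168.0), np.float64(146.0), np.float64(114.0), np.float64(84.0), np.float64(69.0), np.float64(67.0), np.float64(73.0), np.float64(80.0), np.float64(85.0)]
top [(np.float64(1.18), np.float64(1.0), np.float64(0.0)), (np.float64(1.17), np.float64(1.5), np.float64(0.0)), (np.float64(1.17), np.float64(1.5), np.float64(-0.5)), (np.float64(1.17), np.float64(1.0), np.float64(-0.5))]
[np.float64(127.0), np.float64(123.0), np.float64(119.0), np.float64(113.0), np.float64(110.0), np.float64(110.0), np.float64(109.0), np.float64(103.0), np.float64(93.0), np.float64(68.0), np.float64(48.0), np.float64(38.0), np.float64(38.0), np.float64(44.0), np.float64(53.0), np.float64(61.0), np.float64(66.0)]
```

Tile centre in my tile frame is about (-0.5, 0) after correcting for camera bias, so I aim the TCP at (-1, -0.5).

```bash
cat > ap.py <<'E'
from h import *
c0=np.array([592.9,72.7,43.4]); T=c0-24.5*tx-29.7*ty+6*n
s=manip.read_state(); e=s['eef_pos']; print('frame',[round(float((e-T)@v),2) for v in(tx,ty,n)],'F.n',round(float(s['wrist_force']@n),2),s['wrist_force'].round(2))
print('tilt err',np.degrees((Rt(-n,ty)*Ro.from_euler('xyz',s['eef_rot']).inv()).magnitude()))
for up in (12,5,2,-2,-6): print(up,end=' ');delta(T+(75+up)*n,Rt(-n,ty))
E
python3 ap.py
```

```text
frame [2.09, -0.67, 136.16] F.n -1.15 [-0.25  0.64 -1.28]
tilt err 0.15050181830835654
12 t 10.1 j [-0.05  0.1   1.89  0.1   0.81 -1.85] d [ 0.029   0.0064 -0.0938] r [0.0002 0.0006 0.0005]
5 t 10.1 j [-0.05  0.1   1.89  0.1   0.81 -1.85] d [ 0.0338  0.0072 -0.107 ] r [0.0002 0.0006 0.0005]
2 t 10.1 j [-0.05  0.1   1.89  0.1   0.81 -1.85] d [ 0.0358  0.0075 -0.1126] r [0.0002 0.0006 0.0005]
-2 t 10.1 j [-0.05  0.1   1.89  0.1   0.81 -1.85] d [ 0.0385  0.008  -0.1201] r [0.0002 0.0006 0.0005]
-6 t 10.1 j [-0.05  0.1   1.89  0.1   0.81 -1.85] d [ 0.0412  0.0085 -0.1277] r [0.0002 0.0006 0.0005]
```

Emit:
servo_tool --motion '[[[0.01,0.003,-0.03,0,0,0,1],[0.02,0.005,-0.06,0,0,0,1],[0.026,0.006,-0.083,0,0,0,1],[0.03,0.0065,-0.096,0,0,0,1],[0.0338,0.0072,-0.107,0.0002,0.0006,0.0005,1],[0.0338,0.0072,-0.107,0.0002,0.0006,0.0005,1],[0.0338,0.0072,-0.107,0.0002,0.0006,0.0005,1],[0.0338,0.0072,-0.107,0.0002,0.0006,0.0005,1],[0.0338,0.0072,-0.107,0.0002,0.0006,0.0005,1]]]'

```text
clock: 11.0
eef_pos: [546.1, 35.3, 116.0]
eef_rot: [-3.141, 0.349, -2.969]
wrist_force: [-0.4, -1.1, -1.6]
finger_gap: 30.1
finger_force: 25.0
```

```bash
python3 ap.py; python3 m.py
```

```text
frame [-0.04, 0.82, 80.15] F.n -1.27 [-0.41 -1.08 -1.56]
tilt err 0.06722200564885554
12 t 11.0 j [-0.04  0.22  1.89  0.11  0.69 -1.85] d [-0.0043 -0.0024  0.0129] r [ 0.      0.0001 -0.0004]
5 t 11.0 j [-0.04  0.22  1.89  0.11  0.69 -1.85] d [ 0.0005 -0.0016 -0.0002] r [ 0.      0.0001 -0.0004]
2 t 11.0 j [-0.04  0.22  1.89  0.11  0.69 -1.85] d [ 0.0025 -0.0012 -0.0059] r [ 0.      0.0001 -0.0004]
-2 t 11.0 j [-0.04  0.22  1.89  0.11  0.69 -1.85] d [ 0.0052 -0.0008 -0.0134] r [ 0.      0.0001 -0.0004]
-6 t 11.0 j [-0.04  0.22  1.89  0.11  0.69 -1.85] d [ 0.0079 -0.0003 -0.0209] r [ 0.      0.0001 -0.0004]
[-0.40741329 -1.08449394 -1.56408665] [546.06274304  35.30612766 115.96194561] 30.11799893031912
tcp in tile frame [np.float64(-1.0), np.float64(0.3), np.float64(80.1)]
scene -73 19 [-1.9 -0.1] min h 7.5
scene -62 40 [-1.2  1.7] min h 18.4
scene -38 24 [-1.2  0.1] min h 42.3
scene -18 65 [-2.2 -0.1] min h 62.5
scene white 35 min [-17.1 -18.6  -1.5] max [14.5  0.   1.5] h -0.1
 dark 49 [-30.7 -26.6  -4.8] [11.2 25.   1.6]
top white 27 min [ -2.5 -17.2  -4.9] max [16.7 14.9  3.9] h -0.9
 dark 33 [ -0.4 -23.1  -4. ] [22.7 26.   4.7]
t 11.1 j [-0.04  0.22  1.89  0.11  0.69 -1.85] d [-0.0045 -0.0014  0.0196] r [ 0.      0.     -0.0004]
t 11.1 j [-0.04  0.22  1.89  0.11  0.69 -1.85] d [ 0.0023 -0.0003  0.0008] r [ 0.      0.     -0.0004]
t 11.1 j [-0.04  0.22  1.89  0.11  0.69 -1.85] d [ 0.0056  0.0003 -0.0086] r [ 0.      0.     -0.0004]
t 11.1 j [-0.04  0.22  1.89  0.11  0.69 -1.85] d [ 0.0097  0.001  -0.0199] r [ 0.      0.     -0.0004]
```

In the same camera, probe and tile agree to about 1.5 mm. I press in gently.

Emit:
servo_tool --motion '[[[0.0005,-0.0016,-0.002,0,0,0,1],[0.0015,-0.0014,-0.004,0,0,0,1],[0.0025,-0.0012,-0.0059,0,0,0,1],[0.0034,-0.0011,-0.0084,0,0,0,1],[0.0043,-0.001,-0.0109,0,0,0,1],[0.0052,-0.0008,-0.0134,0,0,0,1],[0.0052,-0.0008,-0.0134,0,0,0,1],[0.0052,-0.0008,-0.0134,0,0,0,1],[0.0052,-0.0008,-0.0134,0,0,0,1]]]'

```text
clock: 12.0
eef_pos: [548.5, 34.9, 108.9]
eef_rot: [3.142, 0.349, -2.969]
wrist_force: [-1.5, 0.3, 0.1]
finger_gap: 30.2
finger_force: 25.0
```

```bash
python3 ap.py
```

```text
frame [-0.24, 0.02, 72.67] F.n 0.61 [-1.48  0.31  0.13]
tilt err 0.06718287312930316
12 t 12.0 j [-0.04  0.23  1.89  0.11  0.68 -1.86] d [-0.0092 -0.0016  0.0271] r [ 0.     -0.0001 -0.0004]
5 t 12.0 j [-0.04  0.23  1.89  0.11  0.68 -1.86] d [-0.0045 -0.0008  0.0139] r [ 0.     -0.0001 -0.0004]
2 t 12.0 j [-0.04  0.23  1.89  0.11  0.68 -1.86] d [-0.0025 -0.0005  0.0083] r [ 0.     -0.0001 -0.0004]
-2 t 12.0 j [-0.04  0.23  1.89  0.11  0.68 -1.86] d [ 0.0002 -0.      0.0008] r [ 0.     -0.0001 -0.0004]
-6 t 12.0 j [-0.04  0.23  1.89  0.11  0.68 -1.86] d [ 0.0029  0.0005 -0.0067] r [ 0.     -0.0001 -0.0004]
```

Contact: about 2.2 N along the normal, so roughly 1.5 mm in. I go another 4.5 mm.

Emit:
servo_tool --motion '[[[0.0006,0.0001,-0.0017,0,0,0,1],[0.0012,0.0002,-0.0034,0,0,0,1],[0.0018,0.0003,-0.0051,0,0,0,1],[0.0024,0.0004,-0.0068,0,0,0,1],[0.003,0.0005,-0.0085,0,0,0,1],[0.003,0.0005,-0.0085,0,0,0,1],[0.003,0.0005,-0.0085,0,0,0,1],[0.003,0.0005,-0.0085,0,0,0,1],[0.003,0.0005,-0.0085,0,0,0,1],[0.003,0.0005,-0.0085,0,0,0,1]]]'

```text
clock: 13.0
eef_pos: [550.1, 35.1, 104.6]
eef_rot: [3.142, 0.349, -2.97]
wrist_force: [-1.7, -0.9, 2.1]
finger_gap: 30.1
finger_force: 25.0
```

```bash
python3 ap.py; python3 m.py
python3 - <<'E'
from h import *
F=[]
for i in range(10):
    c=cam('scene'); F.append(manip.read_state()['wrist_force'])
F=np.array(F); print('F.n mean',(F@n).mean(),(F@n).std(),F.mean(0))
cv2.imwrite('pics/d5.png',cv2.resize(c['frame'][150:250,220:330],(660,600),interpolation=cv2.INTER_CUBIC)[...,::-1])
E
```

```text
frame [-0.24, -0.02, 68.13] F.n 2.55 [-1.71 -0.9   2.05]
tilt err 0.061313995856000114
12 t 13.0 j [-0.04  0.24  1.89  0.12  0.67 -1.86] d [-0.0123 -0.0021  0.0356] r [-0.     -0.0001 -0.0003]
5 t 13.0 j [-0.04  0.24  1.89  0.12  0.67 -1.86] d [-0.0076 -0.0013  0.0225] r [-0.     -0.0001 -0.0003]
2 t 13.0 j [-0.04  0.24  1.89  0.12  0.67 -1.86] d [-0.0055 -0.0009  0.0168] r [-0.     -0.0001 -0.0003]
-2 t 13.0 j [-0.04  0.24  1.89  0.12  0.67 -1.86] d [-0.0029 -0.0005  0.0093] r [-0.     -0.0001 -0.0003]
-6 t 13.0 j [-0.04  0.24  1.89  0.12  0.67 -1.86] d [-0.0002  0.      0.0018] r [-0.     -0.0001 -0.0003]
[-1.70736171 -0.89521755  2.05009242] [550.07298252  35.14170195 104.59846191] 30.1460804582064
tcp in tile frame [np.float64(-1.2), np.float64(-0.5), np.float64(68.1)]
scene -73 137 [-3.2 -6.6] min h -4.5
scene -62 34 [-1.1  1.2] min h 6.3
scene -38 26 [-2.9 -0.8] min h 30.3
scene -18 66 [-2.7 -1.1] min h 50.2
scene white 29 min [-15.7 -20.8  -3.4] max [13.9  0.2  2.9] h -0.4
 dark 40 [-31.5 -26.6  -4.9] [ 6.4 19.9  1.4]
top -73 64 [12.3 -0.5] min h -4.8
top white 18 min [  1.3 -17.4  -4.5] max [17.1 14.8  4.6] h 2.4
 dark 29 [ -3.8 -21.3  -4.8] [21.6 26.8  5. ]
t 13.1 j [-0.04  0.24  1.89  0.12  0.67 -1.86] d [-0.0126 -0.0011  0.042 ] r [ 0.     -0.0001 -0.0003]
t 13.1 j [-0.04  0.24  1.89  0.12  0.67 -1.86] d [-0.0058  0.      0.0232] r [ 0.     -0.0001 -0.0003]
t 13.1 j [-0.04  0.24  1.89  0.12  0.67 -1.86] d [-0.0025  0.0006  0.0138] r [ 0.     -0.0001 -0.0003]
t 13.1 j [-0.04  0.24  1.89  0.12  0.67 -1.86] d [0.0016 0.0013 0.0026] r [ 0.     -0.0001 -0.0003]
F.n mean 2.403777122236801 0.4186360803810148 [-1.45006032 -0.50230057  2.0069023 ]
```

View pics/d5.png

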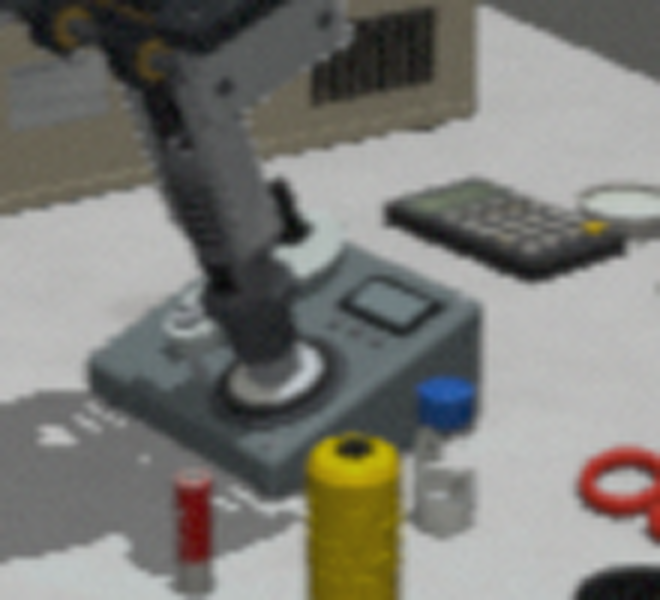

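The nose sits in the middle of the white face (crop (268,375)) and the cover is open. Net spring force is about 4 N, so the nose is about 6 mm in, and the probe's fitted position matches the tile centre to within 1 mm. Handing in.

```bash
python3 -c "
from cell import manip
print(manip.sign_off())"
```

```text
the job is handed in; nothing more can be done
None
```

The job is handed in with the cover at its open stop and the probe held square on the middle of the tile, nose about 6 mm in at about 4 N; the sign-off returned no verdict, so these are my own measurements.

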